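Gauge the figure plinths and sort out the misfits

ROBOT

A 7-joint arm with a two-finger parallel gripper is mounted at the origin on the work surface. World frame = base frame: x ahead of the robot, y to its left, z up, the work surface at z = 0. Lengths are in mm, angles in rad, forces in N, time in s.
With the tool pointing down it reaches from about 425 to 875 mm from the base axis. Payload 9.9 kg.
Tool frame: the origin (TCP) lies at the centre of the arm's flange, where the gripper is bolted on; the fingertips stand 173 mm ahead of it and the grasp point (between the pads) lies 155 mm ahead of it (env.finger_overhang is the distance from the TCP to the fingertips, in mm); y points along the fingers, x is the direction in which the jaws open and shut, and the axes are right-handed (so a half turn about y gives the same grasp; the last joint's range is limited). The gripper opens to 85 mm and grips with 20 to 120 N. Pads are 22 mm wide; open, the fingers measure 114 mm over their backs; the gripper's body (76 mm by 85 mm) begins 54 mm behind the grasp point. The pads swing forward as they close: fully open they stand 13 mm farther back than shut.
Start: joints at [1.147, 0.576, 0.025, 1.437, -0.015, 1.129, -0.057], TCP at [224.982, -636.41, 404.689] pointing down, gripper open.
Joint ranges: [-2.76, 2.76], [-0.34, 2.15], [-1.52, 1.57], [0.19, 2.46], [-1.09, 4.23], [0.17, 1.99], [-2.82, 2.82]. Speed limits (rad/s): [2.22, 2.22, 3.01, 3.01, 3.14, 3.14, 3.14].

INTERFACE

Orientations are given as [roll, pitch, yaw] about the fixed x, y, z axes, in that order (R = Rz(yaw) Ry(pitch) Rx(roll)).
In Python, from bench import env, hand, ik, get_image gives the robot as it stands. The module is installed in compiled form; this text tells all that it offers. Calls block until the motion is done:
- env.move_pose(position, orientation): joint-space move of the TCP to a pose.
- env.move_l(position, rot=None, rate=150): straight line of the TCP; rot=None keeps the orientation; rate is the mean speed in mm/s.
- env.move_j(angles): joint-space move.
- hand.release() and hand.close(effort=None): open the fingers fully, or close them until they stop; effort is the grip in N (None keeps the last).
- env.dwell(seconds).
- ik(position, orientation): joint angles nearest the present ones, or None.
- get_image(name): name is "side" or "top"; returns a dict with "pixels" (384x512x3 uint8, red, green, blue), "camera_matrix" (3x3 intrinsics, pixels), "R" (3x3) and "t" (3): a world point X has camera coordinates R X + t. Camera axes: x right, y down, z forward; pixel columns grow to the right and rows downward; lengths in mm; the calibration is good to about 2 mm. A picture is of the moment at which its call begins. There is no depth.
A pose or a line that the arm cannot do raises env.PlanningError and nothing moves.
- env.hand_in(): hands the job in, once; it reports no verdict.
Readings, each from a call of its own:
- env.current_t(): time.
- env.current_qpos(): joint angles.
- env.current_joint_vel(): joint speeds.
- env.current_tau(): joint torques, N m.
- env.current_ee_pos(): TCP position.
- env.current_tcp_rot(): TCP orientation.
- env.current_contact_force(): force on the tool from outside, world axes, zero at the start.
- env.current_wrist_torque(): the same for the moment, N m.
- env.current_grip_width(): opening from 0.0 (shut) to 1.0 (fully open).
Only numpy, scipy, OpenCV 4.12 (cv2) and the standard library are available. Lean on these libraries where they do the work, as an engineer would, in place of code of your own. Each camera call takes 0.05 s, during which the arm holds its last target. There are 200 camera calls.

TASK

Only one of the three wooden plinths has a bore that takes the steel pin gauge all the way in; find it by gently trying the gauge in their holes, never forcing it, and leave the gauge standing fully home in the one that fits, where that plinth stands on the table. Then put the two plinths that do not fit upright, flat on the floor of the red tray. Leave the paint bottle, the tub and the ink jar alone.

Things in the scene. Friction and masses are not known exactly. Their poses are not given: they have to be found in the camera images.
- plinth_a: square wooden plinth for a drawing figure, 56 x 56 mm, 46 mm high, about 0.25 kg, loose, upright on the table, with a thin brass plate round a 15.5 mm hole, black inside, in the middle of its top. Origin: centre of the underside (the hole's mouth is 46 mm above it); z up along the hole, x and y square to its sides. Which plinth fits changes from start to start.
- plinth_b: a plinth of the same looks, size and origin as plinth_a. In a plinth that does not fit, the tip meets a tight stop 12 mm below the mouth, which yields springily (3 N per mm) up to 9 mm further and then not at all; in the one that fits, the pin slides in freely its whole 34 mm, until the collar sits on the plinth's top.
- plinth_c: a plinth of the same looks, size and origin as plinth_a. It cannot be told by eye which of the three fits.
- gauge: the pin gauge, loose, about 0.1 kg, 78 mm long, at first upright in its stand: a 14 mm steel pin, 34 mm long, tip chamfered 1 mm; then a steel collar 26 mm across, 4 mm thick; then a round yellow handle 18 mm across, 40 mm long. Origin: centre of the pin's tip; z points from tip to handle (collar at 34 to 38 mm, handle at 38 to 78 mm).
- gauge_stand: fixed grey stand, 50 x 50 mm block 40 mm high on a 66 x 66 mm, 6 mm thick foot, with a loose 19 mm hole through its middle in which the gauge stands, collar on its top. Origin: centre of the underside, z up.
- tray: fixed shallow red tray, 240 mm (its x) by 140 mm (its y) outside, walls 4 mm thick and 14 mm high, floor 4 mm thick. Origin: centre of the underside, z up. Two plinths stand in it with room to spare, one on each half of its length.
- table: the white work table, fixed, its top at height 0. Pressing with the gauge in or on a plinth until the plinth bears on the table with more than 40 N counts as forcing it.
- paint_bottle: bystander: blue paint bottle with a white cap, 52 mm across, 90 mm high, loose. Origin: centre of the underside.
- paint_tub: bystander: open white paint tub, 72 mm across, 70 mm high, loose. Origin: centre of the underside.
- ink_jar: bystander: amber jar with a black cap, 48 mm across, 55 mm high, loose. Origin: centre of the underside.

How it is judged (in metres and radians):
On the way, in this order (a step that is already met when the one before it is completed fails the run):
1. the gauge is lifted clear of its stand (z of gauge in the frame of gauge_stand above 0.042 m), for 0.1 s.
2. the gauge is fully home in a plinth that stands on the table, while no plinth is in the tray yet ((((z of gauge in the frame of plinth_a between 0.006 and 0.0145 m and horizontal distance between gauge and plinth_a below 0.005 m and angle between the z axis of gauge and the z axis of plinth_a, either way round below 0.1 rad) and height (world z) of plinth_a below 0.004 m) or ((z of gauge in the frame of plinth_b between 0.006 and 0.0145 m and horizontal distance between gauge and plinth_b below 0.005 m and angle between the z axis of gauge and the z axis of plinth_b, either way round below 0.1 rad) and height (world z) of plinth_b below 0.004 m) or ((z of gauge in the frame of plinth_c between 0.006 and 0.0145 m and horizontal distance between gauge and plinth_c below 0.005 m and angle between the z axis of gauge and the z axis of plinth_c, either way round below 0.1 rad) and height (world z) of plinth_c below 0.004 m)) and horizontal distance between each of plinth_a, plinth_b, plinth_c and tray above 0.12 m), for 0.2 s.
At the end, for the whole second after the job is handed in: Gauge home in one upright plinth (tip 6-14.5 mm above its underside, 5 mm off axis, 0.1 rad), that plinth on the table, over 120 mm from the tray's centre; the other two upright (0.08 rad) on the tray's floor, within 95 mm along and 45 mm across of its centre; all at rest ((((z of gauge in the frame of plinth_a between 0.006 and 0.0145 m and horizontal distance between gauge and plinth_a below 0.005 m and angle between the z axis of gauge and the z axis of plinth_a, either way round below 0.1 rad) and angle between plinth_a's own z axis and vertical below 0.08 rad and height (world z) of plinth_a below 0.004 m and horizontal distance between plinth_a and tray above 0.12 m and linear speed of gauge below 0.02 m/s and (x of plinth_b in the frame of tray between -0.095 and 0.095 m and y of plinth_b in the frame of tray between -0.045 and 0.045 m and z of plinth_b in the frame of tray between 0.001 and 0.008 m and angle between plinth_b's own z axis and vertical below 0.08 rad and linear speed of plinth_b below 0.02 m/s) and (x of plinth_c in the frame of tray between -0.095 and 0.095 m and y of plinth_c in the frame of tray between -0.045 and 0.045 m and z of plinth_c in the frame of tray between 0.001 and 0.008 m and angle between plinth_c's own z axis and vertical below 0.08 rad and linear speed of plinth_c below 0.02 m/s)) or ((z of gauge in the frame of plinth_b between 0.006 and 0.0145 m and horizontal distance between gauge and plinth_b below 0.005 m and angle between the z axis of gauge and the z axis of plinth_b, either way round below 0.1 rad) and angle between plinth_b's own z axis and vertical below 0.08 rad and height (world z) of plinth_b below 0.004 m and horizontal distance between plinth_b and tray above 0.12 m and linear speed of gauge below 0.02 m/s and (x of plinth_a in the frame of tray between -0.095 and 0.095 m and y of plinth_a in the frame of tray between -0.045 and 0.045 m and z of plinth_a in the frame of tray between 0.001 and 0.008 m and angle between plinth_a's own z axis and vertical below 0.08 rad and linear speed of plinth_a below 0.02 m/s) and (x of plinth_c in the frame of tray between -0.095 and 0.095 m and y of plinth_c in the frame of tray between -0.045 and 0.045 m and z of plinth_c in the frame of tray between 0.001 and 0.008 m and angle between plinth_c's own z axis and vertical below 0.08 rad and linear speed of plinth_c below 0.02 m/s)) or ((z of gauge in the frame of plinth_c between 0.006 and 0.0145 m and horizontal distance between gauge and plinth_c below 0.005 m and angle between the z axis of gauge and the z axis of plinth_c, either way round below 0.1 rad) and angle between plinth_c's own z axis and vertical below 0.08 rad and height (world z) of plinth_c below 0.004 m and horizontal distance between plinth_c and tray above 0.12 m and linear speed of gauge below 0.02 m/s and (x of plinth_a in the frame of tray between -0.095 and 0.095 m and y of plinth_a in the frame of tray between -0.045 and 0.045 m and z of plinth_a in the frame of tray between 0.001 and 0.008 m and angle between plinth_a's own z axis and vertical below 0.08 rad and linear speed of plinth_a below 0.02 m/s) and (x of plinth_b in the frame of tray between -0.095 and 0.095 m and y of plinth_b in the frame of tray between -0.045 and 0.045 m and z of plinth_b in the frame of tray between 0.001 and 0.008 m and angle between plinth_b's own z axis and vertical below 0.08 rad and linear speed of plinth_b below 0.02 m/s)))); the robot touches nothing.
It fails at once if the gauge is forced: the plinth that it is in or over bears on the table with more than 40 N ((contact force between plinth_a and table above 40 N and horizontal distance between gauge and plinth_a below 0.02 m) or (contact force between plinth_b and table above 40 N and horizontal distance between gauge and plinth_b below 0.02 m) or (contact force between plinth_c and table above 40 N and horizontal distance between gauge and plinth_c below 0.02 m)).
It fails at once if a bystander is moved more than 30 mm (distance of any of paint_bottle, paint_tub, ink_jar from where it was at the start of the episode above 0.03 m).
It also fails if it takes over 72 s, if anything falls off the work surface, if the arm or the gripper's body presses on something with over 40 N, if the wrist force passes 120 N, or if a joint passes its speed limit or range.

## Working session

There is one attempt and no reset: what is moved stays moved. The work goes in short steps, each a Python script; the robot and the scene stay as the last script left them, time stands still between calls to the robot, and variables do not carry over. Pictures are saved under pics/ and viewed, about 8 in all and at most 12, crops included, and the job is handed in when it is done.

```bash
mkdir -p pics; python3 - <<'E'
from bench import env, hand, ik, get_image
import cv2, numpy as np, pickle
d={}
for n in ("top","side"):
    g=get_image(n); d[n]=g
    cv2.imwrite(f"pics/{n}0.png",cv2.resize(g["pixels"][:,:,::-1],(768,576),interpolation=cv2.INTER_CUBIC))
    print(n,g["camera_matrix"],g["R"],g["t"])
pickle.dump(d,open("i0.pkl","wb"))
print(env.current_t(),env.current_tcp_rot(),env.current_ee_pos())
E
```

```text
top [[438.19766486   0.         252.83996892]
 [  0.         438.19766486 198.13778958]
 [  0.           0.           1.        ]] [[ 0.01492358 -0.99982633  0.01116221]
 [-0.98322937 -0.01670334 -0.18160671]
 [ 0.18176161 -0.00826479 -0.98330789]] [-42.6279034  562.77095985 868.4262348 ]
side [[405.23910513   0.         252.91027926]
 [  0.         405.23910513 192.62091259]
 [  0.           0.           1.        ]] [[-0.82216917 -0.56921346  0.00582099]
 [-0.40027815  0.57082864 -0.71689055]
 [ 0.40474097 -0.59173533 -0.69716143]] [460.11077829 285.93451631 759.03704685]
0.1 [-1.57090376e+00  1.51517197e-03 -1.23092785e+00] [ 224.93854573 -636.25029702  403.91886404]
```

View pics/top0.png

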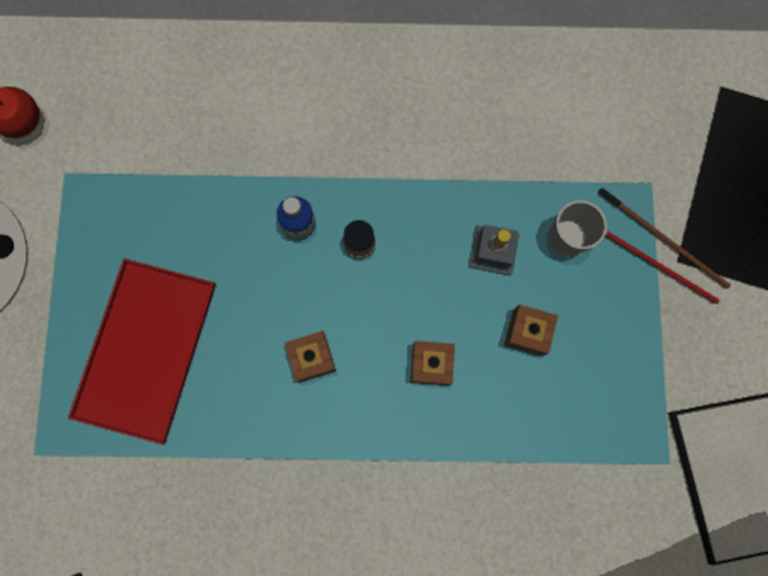

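View pics/side0.png

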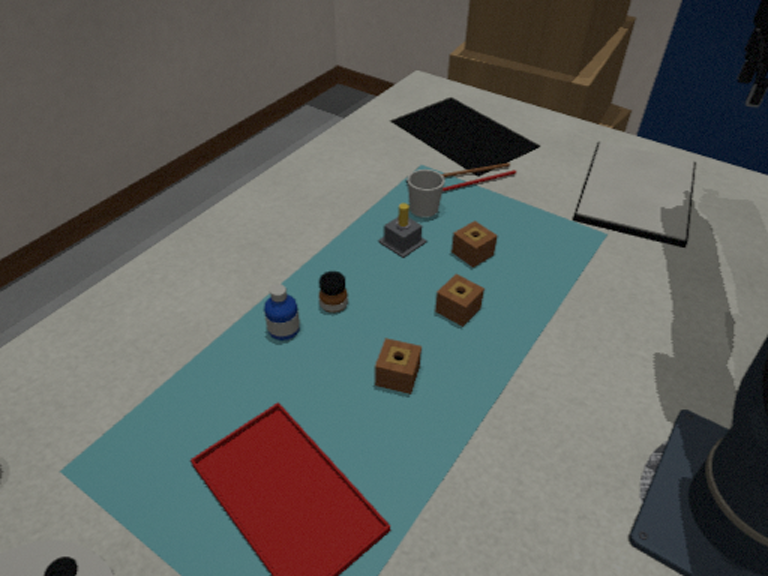

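Top view (768 px wide) shows the plinth holes at (309,356), (433,362) and (534,328). The gauge is at (503,238), the tub at (582,227), the jar at (359,238), the bottle at (294,215), and the tray centre is near (143,350). The side view shows the same layout with nothing occluded. Next I'll turn these into world positions.

```bash
cat > vis.py <<'E'
import numpy as np, cv2
from scipy.optimize import least_squares
def proj(g,X):
    c=g["R"]@np.asarray(X,float)+g["t"]; p=g["camera_matrix"]@c; return p[:2]/p[2]
def plane(g,uv,z):
    d=g["R"].T@np.linalg.solve(g["camera_matrix"],[uv[0],uv[1],1]); C=-g["R"].T@g["t"]
    return (C+d*(z-C[2])/d[2])[:2]
def tri(gs,uvs):
    return least_squares(lambda X:np.concatenate([proj(g,X)-u for g,u in zip(gs,uvs)]),[600,-100,50])
def blob(mask,seed,r):
    """largest connected component of mask within r of seed: centroid, area, contour"""
    m=np.zeros(mask.shape,np.uint8); cv2.circle(m,tuple(int(round(v)) for v in seed),r,1,-1)
    m=(mask&(m>0)).astype(np.uint8); n,l,s,c=cv2.connectedComponentsWithStats(m,connectivity=4)
    if n<2: return None,0,None
    k=1+np.argmax(s[1:,4]); return c[k],s[k,4],(l==k)
def hsv(g): return cv2.cvtColor(g["pixels"],cv2.COLOR_RGB2HSV).astype(int)
def hole(g,seed,r=6):
    """darkness-weighted centroid"""
    v=hsv(g)[:,:,2].astype(float); yy,xx=np.mgrid[:v.shape[0],:v.shape[1]]
    near=(xx-seed[0])**2+(yy-seed[1])**2<r*r
    w=np.where(near,np.clip(np.percentile(v[near],70)*0.7-v,0,None),0)
    return np.array([(w*xx).sum(),(w*yy).sum()])/w.sum()
E
python3 - <<'E'
import pickle; from vis import *
d=pickle.load(open("i0.pkl","rb")); T,S=d["top"],d["side"]
hs=hsv(T); hS=hsv(S)
for n,a,b in (("P1",(309,356),(399,357)),("P2",(433,362),(460,290)),("P3",(534,328),(476,235))):
    u=hole(T,np.array(a)/1.5); w=hole(S,np.array(b)/1.5,5)
    r=tri([T,S],[u,w])
    # yaw from top face contour: wood+brass mask
    c,A,m=blob((hs[:,:,0]<25)&(hs[:,:,1]>70)&(hs[:,:,2]>95),u,22)
    br=(hs[:,:,0]>=16)&(hs[:,:,0]<32)&(hs[:,:,1]>70)&(hs[:,:,2]>90)
    c2,A2,m2=blob(br,u,14)
    def rect(m):
        ys,xs=np.nonzero(m); P=np.array([plane(T,p,46) for p in zip(xs,ys)],np.float32); return cv2.minAreaRect(P)
    print(n,u,w,"top46",plane(T,u,46),"side46",plane(S,w,46),"tri",r.x,r.fun.round(2)); print("  face",A and rect(m),"brass",A2 and rect(m2))
    x,y=(u+.5).astype(int); print(hs[y,x-16:x+17:2].tolist())
ye=lambda h:(h[:,:,0]>20)&(h[:,:,0]<35)&(h[:,:,1]>140)&(h[:,:,2]>80)
u,A,_=blob(ye(hs),np.array((503,238))/1.5,12); w,B,_=blob(ye(hS),np.array((404,215))/1.5,14)
print("gauge",u,A,w,B,tri([T,S],[u,w]).x,tri([T,S],[u,w]).fun, "z90",plane(T,u,80))
red=((hs[:,:,0]<8)|(hs[:,:,0]>172))&(hs[:,:,1]>120)&(hs[:,:,2]>60)
c,A,m=blob(red,(95,233),90); ys,xs=np.nonzero(m)
for z in (0,14): print("tray",z,cv2.minAreaRect(np.array([plane(T,p,z) for p in zip(xs,ys)],np.float32)))
for n,a,z in (("tub",(582,227),70),("jar",(359,232),55),("bottle",(292,206),90)): print(n,plane(T,np.array(a)/1.5,z))
E
```

```text
P1 [205.74673367 236.61768844] [265.36207413 237.662231  ] top46 [481.51380055  62.90131671] side46 [481.18682619  66.13008086] tri [482.26962151  63.43569345  42.38020406] [-0.08 -0.2   0.22  0.05]
  face ((481.90545654296875, 63.29947280883789), (52.51655578613281, 53.351016998291016), 18.504409790039062) brass ((481.4397277832031, 63.120582580566406), (30.601408004760742, 30.129730224609375), 17.970043182373047)
[[91, 103, 106], [14, 100, 87], [11, 140, 93], [12, 146, 91], [15, 148, 107], [19, 151, 133], [17, 131, 76], [94, 78, 26], [90, 78, 26], [94, 71, 25], [19, 143, 109], [18, 150, 131], [13, 145, 107], [11, 145, 107], [12, 148, 105], [15, 83, 74], [92, 103, 138]]
P2 [288.74505562 240.96127549] [306.69246174 193.47117723] top46 [ 475.24054027 -109.64426047] side46 [ 475.06947117 -106.40105359] tri [ 475.9369147  -109.80281701   42.62595216] [-0.07 -0.19  0.24  0.05]
  face ((475.7207946777344, -109.91807556152344), (53.59380340576172, 52.75843811035156), 86.51950073242188) brass ((475.2231140136719, -109.1762924194336), (29.349071502685547, 31.271564483642578), 0.1857937574386
[... 744 characters left out ...]
, [15, 144, 92], [19, 153, 128], [18, 131, 74], [90, 89, 23], [95, 67, 23], [98, 44, 23], [19, 126, 111], [19, 150, 129], [13, 146, 96], [11, 144, 94], [12, 148, 93], [89, 72, 114], [92, 104, 132]]
gauge [335.5 157. ] 52 [268.79069767 141.48837209] 43 [ 651.95776639 -207.03392539   64.03405493] [ 0.0940813   0.2261933  -0.30430702 -0.08153304] z90 [ 647.86385345 -203.61027802]
tray 0 ((491.12213134765625, 308.541259765625), (143.04852294921875, 241.23098754882812), 75.88490295410156)
tray 14 ((489.7318420410156, 303.64471435546875), (140.95498657226562, 237.70053100585938), 75.88492584228516)
tub [ 665.1003231  -316.70234822]
jar [656.47614755  -3.43817929]
bottle [681.6962588   88.45769825]
```

```bash
cat > rob.py <<'E'
from bench import env, hand, ik, get_image
import numpy as np, cv2, pickle
from vis import *
def rot(yaw): return [-np.pi/2,0,yaw]
def go(x,y,z,yaw=0): env.move_pose([x,y,z],rot(yaw))
def lin(x,y,z,rate=150): env.move_l([x,y,z],rate=rate)
def snap(name,save=True):
    g=get_image(name); return g
def stat(s=""):
    print(s,"t%.2f"%env.current_t(),np.round(env.current_ee_pos(),2),"F",np.round(env.current_contact_force(),2),"w%.3f"%env.current_grip_width(),flush=True)
E
python3 - <<'E'
from rob import *
go(650.5,-205.5,300); stat("hover")
lin(650.5,-205.5,225); stat("at")
hand.close(40); stat("closed")
lin(650.5,-205.5,300); env.dwell(.2); stat("lifted")
for k in range(2): print(np.round(env.current_contact_force(),2), np.round(env.current_wrist_torque(),3))
d={n:get_image(n) for n in ("top","side")}; pickle.dump(d,open("i1.pkl","wb"))
a=[]
for n in d:
    u=proj(d[n],[650,-205,130]); x,y=int(u[0]),int(u[1])
    x0,y0=max(0,min(x-50,412)),max(0,min(y-50,284)); a.append(cv2.resize(d[n]["pixels"][y0:y0+100,x0:x0+100,::-1],(400,400),interpolation=cv2.INTER_CUBIC)); print(n,x0,y0)
cv2.imwrite("pics/lift.png",np.hstack(a))
E
```

```text
hover t2.30 [ 650.01 -207.22  300.17] F [-0.05  0.5  -0.3 ] w0.998
at t2.95 [ 650.8  -205.74  225.6 ] F [-0.11  0.24 -0.13] w0.996
closed t3.58 [ 650.57 -205.52  225.4 ] F [-1.31  0.44  4.85] w0.197
lifted t4.43 [ 650.17 -205.45  298.64] F [-0.9   0.02 -1.66] w0.195
[-0.9   0.02 -1.66] [-0.002 -0.015  0.038]
[-0.9   0.02 -1.66] [-0.002 -0.015  0.038]
top 291 98
side 219 71
```

View pics/lift.png

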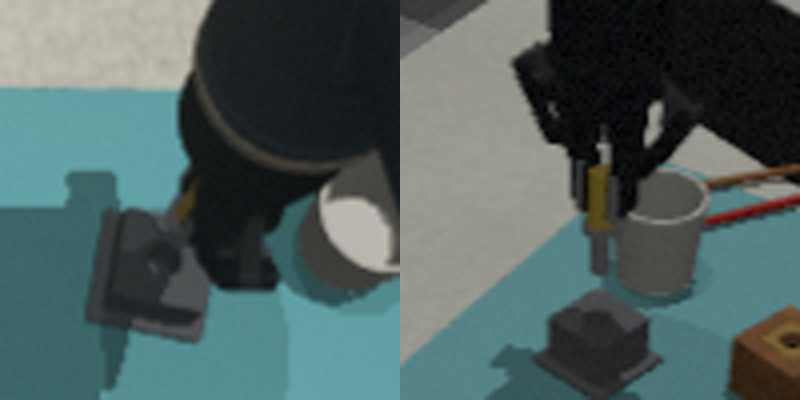

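```bash
python3 - <<'E'
from rob import *
S=pickle.load(open("i1.pkl","rb"))["side"]
for h in (79.2,85.2): print("lift tip pred",h,proj(S,[650.2,-205.4,h]),"collar",proj(S,[650.2,-205.4,h+36]))
go(524.1,-249,282); env.dwell(.3); stat("P3 hover")
g=get_image("side"); pickle.dump(g,open("i2.pkl","wb"))
for h in (61,67): print("pred",h,proj(g,[524.1,-249,h]))
u=proj(g,[524.1,-249,65]); x0,y0=int(u[0])-30,int(u[1])-40
cv2.imwrite("pics/p3h.png",cv2.resize(g["pixels"][y0:y0+75,x0:x0+75,::-1],(600,600),interpolation=cv2.INTER_NEAREST)); print(x0,y0)
E
```

```text
lift tip pred 79.2 [268.88633894 137.39201198] collar [269.34324222 126.25393046]
lift tip pred 85.2 [268.9610207  135.57147031] collar [269.4214978  124.34626847]
P3 hover t5.43 [ 524.86 -248.47  281.92] F [ 0.33 -0.38 -0.59] w0.200
pred 61 [317.42645529 151.29847744]
pred 67 [317.69145254 149.51089248]
287 110
```

View pics/p3h.png

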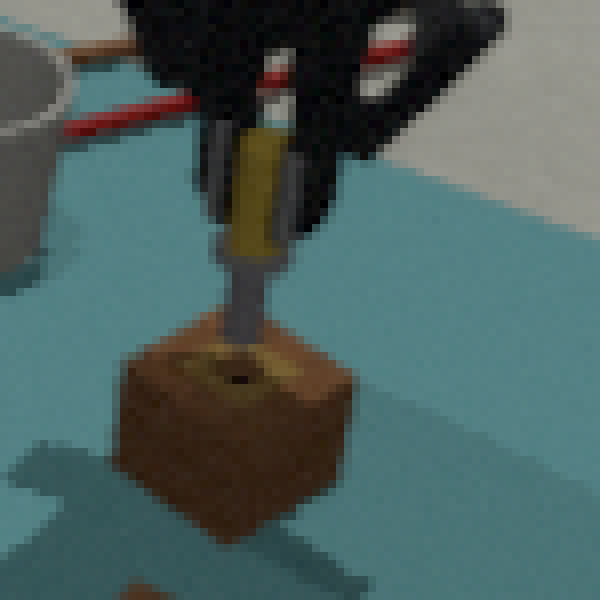

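The gauge is gripped upright. The pin is directly above the far-right plinth's hole (tip at side px ≈(317,153), hole at ≈(316.5,156)). Tip height is uncertain by about 6 mm, so I'll feel for it gently.

```bash
cat >> rob.py <<'E'
def feel(x,y,z0,zmin,step=1.0,thr=4.0,rate=40,verbose=True):
    """step straight down from z0 until the push exceeds thr (N) or zmin; returns (z, dF)"""
    lin(x,y,z0,80); env.dwell(.15); f0=np.array(env.current_contact_force()); log=[]
    z=z0
    while z>zmin:
        z-=step; lin(x,y,z,rate); env.dwell(.03)
        df=np.array(env.current_contact_force())-f0
        log.append((round(z,1),*np.round(df,1)))
        if df[2]>thr or np.hypot(df[0],df[1])>8: break
    if verbose: print("f0",np.round(f0,2)); print(*log[-6:],sep="\n")
    stat("feel"); return z,df
E
python3 - <<'E'
from rob import *
feel(524.1,-249,267,244)
E
```

```text
f0 [ 0.94  0.61 -1.05]
(266.0, np.float64(-0.8), np.float64(-1.2), np.float64(0.7))
(265.0, np.float64(-1.5), np.float64(-0.6), np.float64(2.9))
(264.0, np.float64(-2.6), np.float64(-0.4), np.float64(11.4))
feel t6.82 [ 524.31 -249.12  264.98] F [-1.65  0.22 10.34] w0.196
```

```bash
python3 - <<'E'
from rob import *
lin(524.1,-249,268)
g=pickle.load(open("i2.pkl","rb")); P=g["pixels"].astype(int); hs=hsv(g)
for r in range(139,159): print(r,[tuple(hs[r,c,1:]) and f"{hs[r,c,1]}/{hs[r,c,2]}" for c in range(310,326)])
xy=(524.3,-249.0)
for z,r in ((62.5,6),(63.5,7)):
    c=np.array([proj(g,[xy[0]+r*np.cos(a),xy[1]+r*np.sin(a),z]) for a in np.linspace(0,6.3,60)])
    print("tip circle",z,"rows",c[:,1].min(),c[:,1].max(),"cols",c[:,0].min(),c[:,0].max())
for z in (85,97): 
    c=np.array([proj(g,[xy[0]+7*np.cos(a),xy[1]+7*np.sin(a),z]) for a in np.linspace(0,6.3,60)]); print(z,c[:,0].min(),c[:,0].max(),c[:,1].mean())
E
```

```text
139 ['93/132', '91/134', '91/134', '83/111', '39/79', '70/69', '172/77', '170/84', '177/85', '172/86', '157/60', '11/48', '4/59', '5/50', '53/53', '96/85']
140 ['94/133', '93/132', '93/132', '81/104', '29/71', '86/71', '187/79', '180/85', '173/87', '177/85', '177/72', '95/59', '23/55', '64/80', '89/115', '91/129']
141 ['95/132', '95/131', '94/133', '81/98', '9/57', '61/67', '157/78', '171/85', '181/83', '173/87', '183/82', '138/74', '36/64', '70/99', '89/126', '93/132']
142 ['93/131', '98/133', '92/133', '88/110', '50/72', '13/60', '16/63', '48/64', '67/69', '92/72', '53/68', '12/64', '9/60', '75/99', '93/124', '95/132']
143 ['94/133', '95/132', '96/133', '94/130', '83/110', '45/74', '4/59', '4/60', '13/60', '8/61', '4/60', '8/61', '54/81', '89/117', '93/131', '95/132']
144 ['94/133', '94/133', '93/131', '97/132', '95/129', '76/97', '5/53', '9/59', '17/61', '9/60', '51/80', '68/94', '89/115', '93/131', '97/131', '95/132']
145 ['94/133', '95/132', '96/133', '92/133', '95/132', '77/99', '5/53', '18/58', '4/59', '13/59', '74/96', '89/121', '91/131', '97/129', '95/132', '95/132']
146 ['9
[... 1731 characters left out ...]
'142/115', '143/116', '146/115', '138/107', '145/97']
157 ['152/69', '151/66', '159/69', '136/75', '157/70', '146/49', '219/21', '139/22', '160/51', '167/61', '163/72', '150/80', '146/98', '145/102', '145/97', '147/97']
158 ['138/74', '151/66', '156/62', '146/70', '159/69', '149/70', '144/69', '133/69', '149/72', '158/71', '144/71', '167/64', '154/86', '141/98', '151/96', '142/97']
tip circle 62.5 rows 149.42194669545609 152.239526354843 cols 315.1533062452417 319.70162942969733
tip circle 63.5 rows 148.89183648276608 152.178385090103 cols 314.8170254172456 320.12696241484355
85 315.74056433849915 321.12644744662657 144.02241200504488
97 316.2674791787223 321.6967029566305 140.31862873282637
```

```bash
python3 - <<'E'
from rob import *
d=pickle.load(open("i0.pkl","rb")); S=d["side"]; h=hsv(S)
dl=np.array([-.65,.6])
for n,b in (("P3",(476,235)),("P2",(460,290)),("P1",(399,357))):
    w=hole(S,np.array(b)/1.5,5)
    br=(h[:,:,0]>=16)&(h[:,:,0]<32)&(h[:,:,1]>70)&(h[:,:,2]>75)
    c,A,m=blob(br,w,16); cv_=cv2.convexHull(np.argwhere(m)[:,::-1].astype(np.int32))
    P=np.array([plane(S,p[0],46) for p in cv_],np.float32)
    print(n,w,A,"rect",cv2.minAreaRect(P),"hole",plane(S,w,46),"corr hole",plane(S,w-dl,46))
for r in range(149,165): print(r,[f"{h[r,c,0]}/{h[r,c,2]}" for c in range(306,328)])
E
```

```text
P3 [316.50815968 156.01129802] 73 rect ((525.1111450195312, -249.0295867919922), (31.20843505859375, 32.062767028808594), 75.21947479248047) hole [ 524.0665277  -247.44781319] corr hole [ 523.85202238 -250.71036918]
P2 [306.69246174 193.47117723] 92 rect ((476.2999572753906, -108.35987854003906), (29.867008209228516, 32.3510856628418), 86.99823760986328) hole [ 475.06947117 -106.40105359] corr hole [ 474.80011776 -109.13593738]
P1 [265.36207413 237.662231  ] 132 rect ((482.8827209472656, 63.95991516113281), (31.432031631469727, 30.992145538330078), 18.354351043701172) hole [481.18682619  66.13008086] corr hole [480.95327416  63.91114891]
149 ['92/126', '93/127', '92/127', '91/126', '93/127', '86/112', '19/99', '13/105', '14/105', '13/106', '13/106', '14/102', '13/101', '16/94', '81/105', '91/121', '91/125', '92/127', '92/126', '92/126', '92/126', '91/125']
150 ['93/127', '92/127', '91/125', '89/118', '81/107', '18/98', '13/106', '14/105', '14/103', '13/103', '13/102', '13/99', '13/102', '14/101', '13/102', '28/96', '90/116', '93/127', '92/128', '92/127', '93/125', '92/127']
151 ['91/
[... 2338 characters left out ...]
, '14/104', '13/103', '13/104', '13/94', '12/69', '13/57', '13/51', '12/51']
162 ['13/50', '12/48', '13/49', '15/53', '11/52', '13/58', '13/77', '13/100', '14/105', '14/105', '13/104', '13/103', '14/101', '14/104', '13/104', '14/102', '13/91', '12/69', '13/52', '14/51', '12/51', '11/51']
163 ['12/49', '11/51', '12/51', '15/49', '15/52', '11/50', '13/50', '12/62', '13/83', '13/100', '14/103', '13/103', '13/104', '14/104', '13/93', '12/70', '15/54', '11/53', '14/52', '12/51', '13/49', '16/46']
164 ['12/44', '13/47', '12/47', '13/50', '11/52', '13/47', '13/50', '12/49', '13/54', '12/73', '14/92', '13/104', '13/92', '14/68', '15/53', '10/50', '11/53', '12/53', '15/51', '11/51', '14/50', '14/46']
```

```bash
cat >> rob.py <<'E'
def search(x,y,offs,zrim=265.2):
    """try entering the bore at offsets along e (row direction) and n (column direction)"""
    e=np.array([-.57,.82]); n=np.array([.82,.57])
    for a,b in offs:
        p=np.array([x,y])+a*e+b*n
        z,df=feel(*p,zrim+1.5,zrim-4,step=1.0,thr=4,verbose=False); print((a,b),np.round(p,2),"z",z,"dF",np.round(df,1))
        if z<=zrim-3.4 and df[2]<4: return p
        lin(*p,zrim+2,80)
    return None
OFF=[(0,0),(1.4,0),(-1.4,0),(0,1.3),(0,-1.3),(2.6,0),(-2.6,0),(1.6,1.5),(-1.6,1.5),(1.6,-1.5),(-1.6,-1.5)]
E
python3 - <<'E'
from rob import *
p=search(524.8,-251.9,OFF[:7])
if p is not None: feel(*p,261.5,246)
E
```

```text
feel t9.17 [ 524.8  -251.94  260.66] F [ 0.32 -0.45 -1.17] w0.201
(0, 0) [ 524.8 -251.9] z 260.7 dF [ 0.9  0.5 -0.8]
f0 [-0.6  -0.82 -0.91]
(256.5, np.float64(1.2), np.float64(-0.8), np.float64(-0.4))
(255.5, np.float64(1.2), np.float64(0.0), np.float64(-0.6))
(254.5, np.float64(1.6), np.float64(-0.3), np.float64(-0.8))
(253.5, np.float64(1.5), np.float64(0.5), np.float64(-0.9))
(252.5, np.float64(1.4), np.float64(0.1), np.float64(1.1))
(251.5, np.float64(0.7), np.float64(-0.0), np.float64(4.4))
feel t12.40 [ 524.83 -251.9   251.65] F [ 0.06 -0.85  3.46] w0.196
```

The far-right plinth (P3) has a springy stop about 12 mm down, so it does not fit. Next is the middle one (P2), with the same camera correction.

```bash
python3 - <<'E'
from rob import *
lin(524.8,-251.9,285)
go(475.95,-111.0,285); stat("P2 hover")
p=search(475.95,-111.0,OFF[:7])
if p is not None: print(p); feel(*p,261.5,246,step=1.5)
E
```

```text
P2 hover t13.43 [ 475.74 -110.63  284.55] F [ 0.69 -0.75 -1.1 ] w0.196
feel t15.65 [ 475.94 -111.    260.67] F [ 0.27 -0.31 -0.62] w0.202
(0, 0) [ 475.95 -111.  ] z 260.7 dF [ 0.7 -0.4  0.4]
[ 475.95 -111.  ]
f0 [0.21 1.09 0.1 ]
(252.5, np.float64(-0.6), np.float64(-1.4), np.float64(-1.0))
(251.0, np.float64(0.1), np.float64(-0.7), np.float64(-1.5))
(249.5, np.float64(-0.6), np.float64(-1.0), np.float64(-0.7))
(248.0, np.float64(0.7), np.float64(-1.3), np.float64(-0.5))
(246.5, np.float64(-0.1), np.float64(-0.8), np.float64(-0.6))
(245.0, np.float64(0.7), np.float64(-1.4), np.float64(-0.8))
feel t19.17 [ 475.94 -111.01  244.95] F [ 0.86 -0.29 -0.71] w0.196
```

P2 takes the gauge freely past 20 mm. I'll seat it until the collar touches and let go.

```bash
python3 - <<'E'
from rob import *
x,y=475.95,-111.0
lin(x,y,234,60); z,df=feel(x,y,234,227,step=1,thr=4)
lin(x,y,z+.5,40); hand.release(); env.dwell(.3); stat("released")
lin(x,y,z+90,150); stat("up")
go(500,250,400); 
d={n:get_image(n) for n in ("top","side")}; pickle.dump(d,open("i3.pkl","wb"))
stat()
cv2.imwrite("pics/seat.png",np.hstack([cv2.resize(d["top"]["pixels"][190:290,200:400,::-1],(400,200)),cv2.resize(d["side"]["pixels"][130:230,200:400,::-1],(400,200))]))
E
```

```text
f0 [-0.67  0.16  0.12]
(233, np.float64(0.5), np.float64(0.3), np.float64(-1.7))
(232, np.float64(0.4), np.float64(0.8), np.float64(-1.1))
(231, np.float64(-1.0), np.float64(-0.4), np.float64(5.5))
feel t20.75 [ 476.01 -111.    231.29] F [-1.65 -0.28  5.6 ] w0.200
released t21.97 [ 475.95 -111.01  231.5 ] F [-0.    0.32  0.63] w0.999
up t22.72 [ 475.64 -111.06  320.46] F [-0.11 -0.06 -0.48] w1.001
 t24.20 [500.61 248.31 399.56] F [ 0.37 -0.36  0.24] w1.002
```

View pics/seat.png

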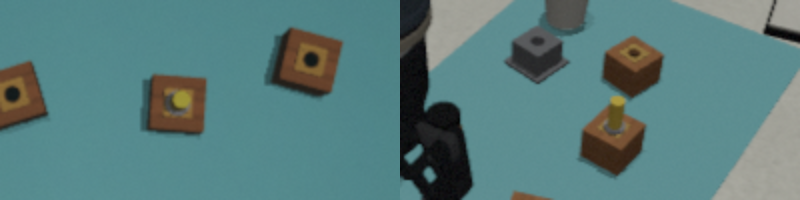

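The gauge is standing fully home in P2: the collar touched at the predicted height, and the views show it upright. Now I'll move the near-left plinth (P1) to the tray.

```bash
cat >> rob.py <<'E'
def carry(px,py,pyaw,tx,ty,tyaw,zc):
    go(px,py,zc,pyaw); lin(px,py,183,150); stat("at")
    hand.close(50); stat("gripped")
    lin(px,py,zc,150); stat("lifted")
    go(tx,ty,zc,tyaw); lin(tx,ty,195,150); stat("over tray")
    z,df=feel(tx,ty,191,181,step=1,thr=4)
    hand.release(); stat("released"); lin(tx,ty,zc,150)
E
python3 - <<'E'
from rob import *
a=np.radians(75.9)
carry(482.4,61.6,np.radians(18.2),547.3,289.9,a,270)
E
```

```text
at t25.85 [482.75  62.34 183.57] F [-0.03 -0.27 -0.  ] w0.999
gripped t26.24 [482.67  61.63 183.99] F [-1.6  -0.32  7.99] w0.653
lifted t26.98 [482.07  61.3  269.48] F [-0.28  0.62 -3.36] w0.650
over tray t28.57 [547.58 289.77 195.58] F [ 0.19  0.33 -2.99] w0.649
f0 [ 0.26  0.07 -3.53]
(190, np.float64(-0.3), np.float64(-0.5), np.float64(0.1))
(189, np.float64(-0.3), np.float64(0.2), np.float64(0.7))
(188, np.float64(-0.3), np.float64(0.2), np.float64(3.3))
(187, np.float64(-3.6), np.float64(-3.3), np.float64(13.9))
feel t30.10 [547.26 290.01 188.08] F [-3.32 -3.24 10.36] w0.649
released t30.51 [547.34 289.92 186.88] F [ 0.33  0.59 -0.41] w1.003
```

```bash
python3 - <<'E'
from rob import *
a=np.radians(75.9)
carry(524.8,-251.9,np.radians(-15.2),434.7,318.1,a,330)
go(600,-250,400); env.dwell(.3)
d={n:get_image(n) for n in ("top","side")}; pickle.dump(d,open("i4.pkl","wb")); stat()
cv2.imwrite("pics/end.png",np.hstack([cv2.resize(d[n]["pixels"][:,:,::-1],(400,300),interpolation=cv2.INTER_AREA) for n in d]))
T=d["top"]; hs=hsv(T); br=(hs[:,:,0]>=16)&(hs[:,:,0]<32)&(hs[:,:,1]>70)&(hs[:,:,2]>75)
L=np.array([np.cos(np.radians(-14.1)),np.sin(np.radians(-14.1))]); W=np.array([-L[1],L[0]])
for p in ((547.3,289.9),(434.7,318.1)):
    u=hole(T,proj(T,[p[0]-.7,p[1]+1.4,50])); q=plane(T,u,50); o=q-np.array([490.3,305.4]); print("hole",u,q,"tray xy",o@L,o@W)
E
```

```text
at t34.31 [ 525.17 -251.93  183.78] F [-0.    0.3  -0.06] w0.997
gripped t34.70 [ 524.81 -252.01  183.84] F [-1.95  1.29  6.98] w0.649
lifted t35.83 [ 524.44 -251.85  329.08] F [ 0.07  1.08 -3.16] w0.653
over tray t38.96 [434.88 318.4  195.66] F [ 0.26  0.44 -2.69] w0.649
f0 [ 0.3   0.06 -3.85]
(190, np.float64(-0.2), np.float64(-0.3), np.float64(1.6))
(189, np.float64(0.1), np.float64(-0.7), np.float64(1.8))
(188, np.float64(-0.8), np.float64(0.2), np.float64(1.3))
(187, np.float64(-2.4), np.float64(-3.2), np.float64(13.8))
feel t40.49 [434.58 318.13 187.85] F [-2.07 -3.14  9.98] w0.653
released t40.90 [434.74 318.16 186.95] F [-0.09  0.13  0.7 ] w0.998
 t44.53 [ 600.06 -249.81  400.  ] F [ 0.61 -0.62  0.13] w0.994
hole [ 97.99356273 204.37872634] [544.94480363 289.77133217] tray xy 56.805843918813125 -1.845513080250367
hole [ 79.59343819 258.7224873 ] [431.85705923 318.32838289] tray xy -59.83172089648434 -1.6987009418607621
```

View pics/end.png

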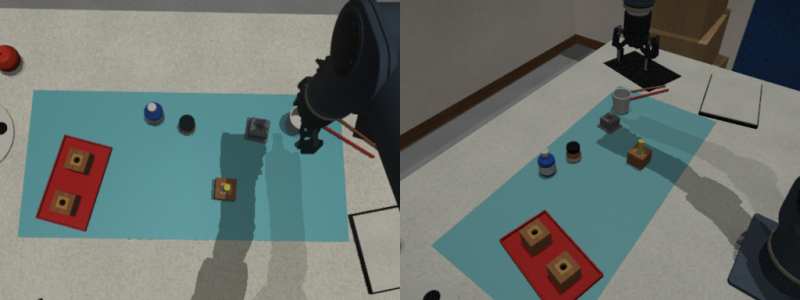

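Both plinths stand flat in the tray, about 57 and 60 mm from its centre along its length and 2 mm across. The gauge is still home in P2, the bystanders look unmoved and the arm is clear. Handing in.

```bash
python3 -c "
from bench import env
env.hand_in(); print(env.current_t())"
```

```text
the job is handed in; nothing more can be done
the job is handed in; nothing more can be done
```

The gauge is standing fully home in the plinth that fits, the middle one, and the other two plinths are upright in the red tray. I handed the job in with the clock at about 44.5 s of the 72 s allowed.

- **Finding the fit:** In the right-hand plinth (seen from above) the tip met a springy stop about 12 mm down, at about 4 N, so I backed out. The middle plinth took the pin freely, and its collar touched within about 0.5 mm of the predicted height, at about 5.5 N. I did not try the left one, since only one plinth fits.
- **Plinths in the tray:** I set both down until they touched the floor, at about 14 N. By the camera they stand about 57 and 60 mm along and 2 mm across from the tray's centre, well inside the limits.
- **Last pictures:** They show the gauge upright in the middle plinth on the table, both other plinths upright in the tray, and the robot clear of everything. The bottle and jar looked unmoved. The tub was partly hidden by the arm in the top view but looked in place from the side.
- **What disagreed:** The two cameras differed by about 3 mm, so my first try on the right-hand plinth landed on the plate beside its hole, at about 11 N. I corrected this by comparing the pin with the hole in the side picture, and both later entries went in first time.

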